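# Tip the dryer-sheet carton into its lane and push it home

## Robot

A 7-joint arm with a two-finger parallel gripper is mounted at the origin on the work surface. World frame = base frame: x ahead of the robot, y to its left, z up, the work surface at z = 0. Lengths are in m, angles in rad, forces in N, time in s.
With the tool pointing down it reaches from about 0.425 to 0.875 m from the base axis. Payload 4.7 kg.
Tool frame: the origin (TCP) lies at the very end of the fingers, on their centre line; the grasp point (between the pads) lies 19 mm behind it; z points along the fingers, y is the line along which they close (so a half turn about z gives the same grasp; the last joint's range is limited). The gripper opens to 87 mm and grips with 3 to 60 N. Pads are 19 mm wide; open, the fingers measure 117 mm over their backs; the gripper's body (75 mm by 190 mm) begins 51 mm behind the grasp point.
Start: joints at [1.17, 0.321, -0.07, 1.45, 0.023, 1.371, -0.057], TCP at [0.262, -0.595, 0.223] pointing down, gripper open.
Joint ranges: [-2.86, 2.86], [-0.3, 2.09], [-1.38, 1.24], [0.06, 2.45], [-1.56, 4.7], [0.09, 2.05], [-2.69, 2.69]. Speed limits (rad/s): [2.57, 2.57, 3.14, 3.14, 3.14, 3.14, 3.14].

## Interface

Orientations are given as a rotation vector (axis times angle).
In Python, from bench import ctrl, imaging, ticket gives the robot as it stands.
- The arm moves only by the tool jog_arm, never from a script. Its argument "rows" is text: rows parted by semicolons, each of 7 numbers parted by spaces: the shift along the tool's x, y, z in cm, then the turn, a rotation vector about the tool's x, y, z in rad, then the closure, from -1 (fully open) to 1 (shut), so that 0 is half open. A call has 1 to 5 rows; each row shifts and turns the commanded pose from where the row before left it, along the tool's axes as they then stand; what a row does not reach is not made up. A row lasts 1/8 s, in which the tool goes at most 62.5 mm and 10.7 degrees, less where a joint would pass 70% of its speed; a pose out of reach is approached as far as the arm can. A call with a gripper value outside its range is refused whole. The fingers move at their own pace and stop on an object; "force" is the grip in N (left out, the last holds). Time passes only in rows, so rows that do not move let the fingers close. It gives the time, the measured TCP pose, the force, the opening and the grip force at its end, in the units of the state.
- ctrl.get_state(): the state, without advancing time (a new reading comes with each control period).
- imaging.get_image(name): name is "side" or "top"; returns a dict with "img" (384x512x3 uint8, blue, green, red), "vertical_fov" (degrees; the focal length in pixels is half the picture's height over the tangent of half this angle, whatever the lens; pixels are square), "cx", "cy" (the principal point, pixels), "k1" (the pictures are not rectified: a ray, as slopes to the right and down, at radius r is drawn at 1 + k1 r^2 times it, then the intrinsics apply), "origin" and "orientation" of the camera in the world. Camera axes: x right, y down, z forward; pixel columns grow to the right and rows downward; lengths in m; the calibration is good to about 2 mm. A picture is of the moment at which its call begins. There is no depth.
- ticket.close_job(): hands the job in; it is judged then, once.
The state is a dict: "time": time; "joint_positions": joint angles; "qd": joint speeds; "joint_torque": joint torques, N m; "position": TCP position; "tool_rot": TCP orientation; "ft_force": force on the tool from outside, world axes, zero at the start; "torque": the same for the moment, N m; "grip_width": opening from 0.0 (shut) to 1.0 (fully open); "grip_force": force on a finger pad.
Only numpy, scipy, OpenCV 4.12 (cv2) and the standard library are available. Lean on these libraries where they do the work, as an engineer would, in place of code of your own. Each camera call takes 0.05 s, during which the arm holds its last target. There are 200 camera calls.

## Task

On the laundry-room counter, gently tip the standing dryer-sheet carton over onto its broad face by pushing it high up, so that it falls into the wider of the two taped lanes beside it, and then push the lying carton along that lane until its end is flush against the stop block at the far end, between the side lines. Only push it with the fingers: do not lift or carry it, and leave everything else on the counter as it is.

Things in the scene. Friction and masses are not known exactly. Their poses are not given: they have to be found in the camera images.
- carton: The standing cardboard carton, plain with pale paper patches, 105 mm wide (its x), 55 mm deep (its y), 170 mm tall (its z), about 0.3 to 0.5 kg. Origin at the centre of its underside. It stands upright on the standing place between the two lanes, its broad faces (normal to its y) looking within about 0.08 rad along the two lanes. Pushed about 140 mm up, it tips over its foot edge instead of sliding, and past about 0.3 rad it falls by itself.
- carton_centre (a point): The centre of the carton, 85 mm above its underside when it stands; 27.5 mm above the counter when it lies on a broad face. Same axes as the carton.
- foot_a (a point): Middle of the carton's bottom edge on its +y broad side (27.5 mm from its origin). On the counter while the carton stands, and still on the counter after it has fallen to its +y side.
- foot_b (a point): Middle of the carton's bottom edge on its -y broad side; on the counter after a fall to its -y side.
- station: The fixed laying-down place on the counter: origin on the counter at the middle of the standing place, between four short tape ticks. The two lanes run from it along its +y and -y; each ends at an aluminium stop block with a thin black facing, 150 mm wide (x), 35 mm high, fixed, whose near face lies 257 mm from the origin (at y = +257 and y = -257 mm).
- lane_wide: The wider lane: a flat grey tape outline, 150 mm clear width between its side lines (along its x), 225 mm long (along its y), tape 12 mm wide, no height. Origin on the counter at its centre, which lies 144.5 mm from the station's origin, on the station's +y side or -y side (it varies); its axes are parallel to the station's. The carton fits in it. Its far end is the stop block.
- lane_narrow: The narrower lane: the same outline with 76 mm clear width, on the opposite side of the station. Too narrow for the carton. The slim box lies in it.
- slim_box: Small slim cardboard box, 56 x 135 x 36 mm, lying in the narrow lane. Leave it. Origin at the centre of its underside.
- softener: White softener bottle with grey cap, 68 mm across, 190 mm tall, beside the lanes on the far side. Leave it. Origin under its centre.
- pod_jar: Clear jar with white cap, 84 mm across, 100 mm tall, beside the lanes on the far side. Leave it. Origin under its centre.
- mug: White mug, 80 mm across, 90 mm tall, on the far side of the standing place. Leave it. Origin under its centre.
- lint_brush: Wooden-handled brush, 190 mm long, lying on the robot's side of the lanes, lower than 45 mm. Leave it.
- paperback: Red paperback, 112 x 178 x 26 mm, lying to the right of the lanes. Leave it. Origin at the centre of its underside.
- peg_bowl: Grey bowl, 110 mm across, 50 mm tall, on the robot's side of the lanes. Leave it. Origin under its centre.

How it is judged:
On the way:
1. the carton has been tipped onto its broad face into the wide lane (angle between carton's own z axis and vertical between 1.5 and 1.64 rad and height (world z) of carton_centre below 0.036 m and x of carton_centre in the frame of lane_wide between -0.026 and 0.026 m and linear speed of carton below 0.02 m/s and horizontal distance between carton_centre and lane_wide below 0.075 m), for 0.1 s.
At the end, for the whole second after the job is handed in: The carton lies still and flat on a broad face in the wide lane, its centre within 26 mm of the lane's middle line, square to the stop block within 0.08 rad and with its end within 5 mm of the block (angle between carton's own z axis and vertical between 1.5 and 1.64 rad and height (world z) of carton_centre below 0.036 m and x of carton_centre in the frame of lane_wide between -0.026 and 0.026 m and horizontal distance between carton_centre and lane_wide below 0.05 m and (y of carton_centre in the frame of station above 0.167 m or y of carton_centre in the frame of station below -0.167 m) and angle between the z axis of carton and the y axis of lane_wide, either way round below 0.08 rad and linear speed of carton below 0.02 m/s); the robot touches nothing.
It fails at once if the carton is lifted off the counter (both foot edges more than 15 mm up) or tipped onto a narrow side (height (world z) of each of foot_a, foot_b above 0.015 m).
It fails at once if the carton falls outside the wide lane (its centre more than 80 mm from the lane's centre) (angle between carton's own z axis and vertical above 1.4 rad and horizontal distance between carton_centre and lane_wide above 0.08 m).
It fails at once if the carton is squeezed or rammed (more than 40 N from the fingers) (contact force between the fingers and carton above 40 N).
It fails at once if another thing on the counter is moved by more than 20 mm (distance of any of slim_box, softener, pod_jar, mug, lint_brush, paperback, peg_bowl from where it was at the start of the episode above 0.02 m).
It also fails if it takes over 51 s, if anything falls off the work surface, if the arm or the gripper's body presses on something with over 40 N, if the wrist force passes 120 N, or if a joint passes its speed limit or range.

## Working session

There is one attempt and no reset: what is moved stays moved. The work goes in short steps, Python scripts to look and compute and a tool call to move; the robot and the scene stay as the last step left them, time stands still between calls to the robot, and variables do not carry over. Pictures are saved under pics/ and viewed, at most 10 in all, crops included, and the job is handed in when it is done.

Besides the shell and the picture viewer there is one more tool, called after "Call:" as name(argument=value, ...) on one line, values as JSON. jog_arm: Moves the arm, as the interface text tells. Its arguments: {"type":"object","properties":{"rows":{"type":"string"},"force":{"type":"number"}},"required":["rows"]}

```bash
mkdir -p pics; cat > h.py <<'E'
import numpy as np, cv2
from scipy.spatial.transform import Rotation as R
from bench import ctrl, imaging, ticket
def snap(n,f):
    d=imaging.get_image(n); cv2.imwrite('pics/'+f,d['img']); 
    np.save('pics/'+n+'.npy',{k:v for k,v in d.items() if k!='img'},allow_pickle=True); return d
def cal(n): return np.load('pics/'+n+'.npy',allow_pickle=True).item()
def rot(o):
    o=np.array(o,float)
    return o if o.shape==(3,3) else (R.from_rotvec(o).as_matrix() if o.size==3 else R.from_quat(o).as_matrix())
def px(n,u,v,z=0.):
    d=cal(n); f=192/np.tan(np.radians(d['vertical_fov'])/2)
    K=np.array([[f,0,d['cx']],[0,f,d['cy']],[0,0,1.]])
    p=cv2.undistortPoints(np.array([[[u,v]]],float),K,np.array([d['k1'],0,0,0.]))[0,0]
    r=rot(d['orientation'])@[p[0],p[1],1]; o=np.array(d['origin'])
    return o+r*(z-o[2])/r[2]
E
python3 - <<'E'
from h import *
for n in('top','side'):
    d=snap(n,n+'1.png'); print({k:v for k,v in d.items() if k!='img'})
print(ctrl.get_state())
a=cv2.imread('pics/top1.png')
cv2.imwrite('pics/top1b.png',cv2.resize(a,(800,600),interpolation=cv2.INTER_CUBIC))
E
```

```text
{'vertical_fov': 43.282626036765976, 'cx': 252.31919307293776, 'cy': 197.76598048446297, 'k1': -0.11932722509438483, 'origin': array([ 0.38277746, -0.12936935,  1.51756804]), 'orientation': array([-2.12957154,  2.16377495, -0.13290445])}
{'vertical_fov': 43.40450481351792, 'cx': 256.26026713736013, 'cy': 188.13966152342383, 'k1': -0.1447279255599304, 'origin': array([1.14434956, 0.63201803, 1.1123623 ]), 'orientation': array([-0.91940961, -2.58259925,  1.00723549])}
{'time': 0.1, 'joint_positions': array([ 1.17006723,  0.32177613, -0.07007232,  1.45151422,  0.0225972 ,
        1.37078859, -0.05692068]), 'qd': array([ 0.00098061, -0.00105591, -0.00047916, -0.00324684,  0.00104764,
        0.00111644,  0.00054038]), 'joint_torque': array([-5.76100920e-04, -4.92568660e+01, -4.05913275e-01, -3.13398743e+01,
       -6.39923522e-02,  3.94335121e-02,  5.27653151e-05]), 'position': array([ 0.26173061, -0.59445808,  0.22157254]), 'tool_rot': array([-3.07265270e+00, -6.46602529e-01,  6.89291822e-04]), 'ft_force': array([-0.66250205, -0.22810747, -0.8022644 ]), 'torque': array([ 0.04163612, -0.01696793,  0.02114046]), 'grip_force': 0.0, 'grip_width': 1.0009312315626555}
```

View pics/top1b.png

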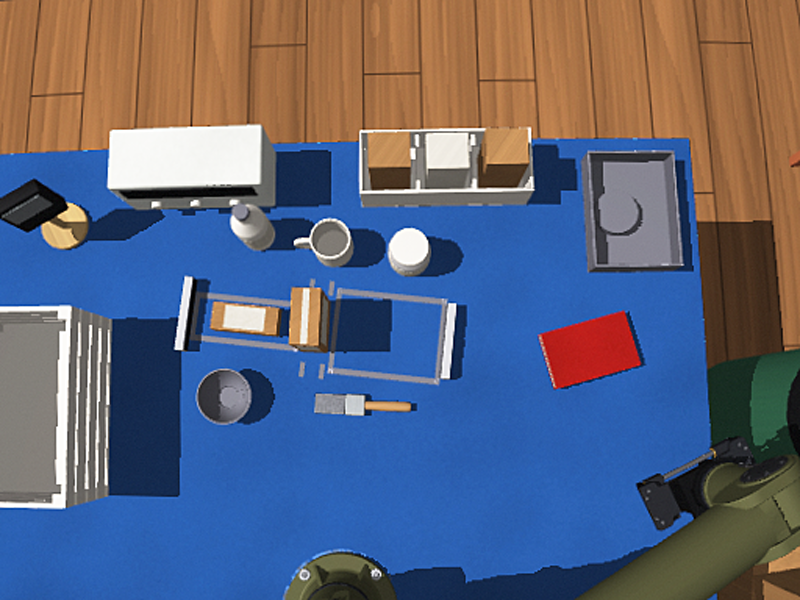

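View pics/side1.png

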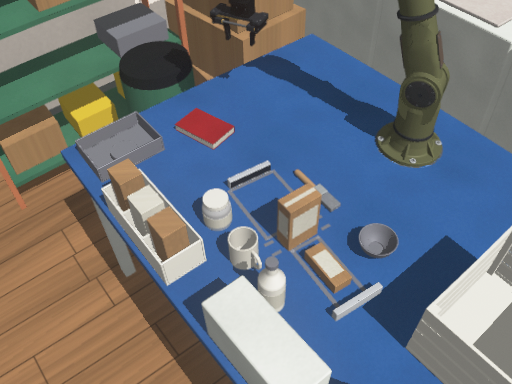

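The wide lane runs to the right in the top view (about −y), from (335,335) to (445,340) in the 800-pixel picture. The slim box is in the left lane. I'll take a closer crop to read the corners.

```bash
python3 - <<'E'
import cv2
a=cv2.imread('pics/top1.png')[165:265,110:310]
cv2.imwrite('pics/c1.png',cv2.resize(a,(800,400),interpolation=cv2.INTER_CUBIC))
E
```

```text
(no output)
```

View pics/c1.png

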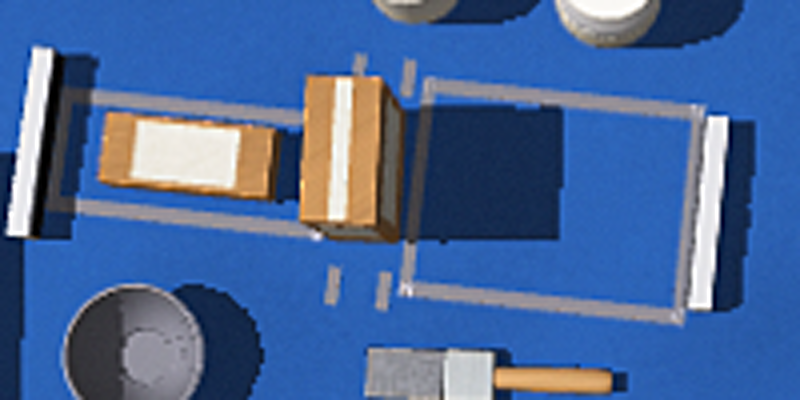

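```bash
python3 - <<'E'
from h import *
def P(l,z):
    q=np.array([px('top',110+(x+.5)/4-.5,165+(y+.5)/4-.5,z)[:2] for x,y in l]); print(q.round(4).tolist(), 'c',q.mean(0).round(4)); return q
print('lane');L=P([(427,78),(705,106),(683,325),(402,295)],0)
print('carton');C=P([(306,75),(380,78),(378,222),(300,220)],.17)
print('foot');F=P([(403,100),(400,240)],0)
print('block');B=P([(708,115),(690,308)],.035)
print('narrowblock');P([(55,48),(32,238)],.035)
print('bowl');P([(64,350),(205,350),(135,285),(135,425)],.05)
print('brush');P([(366,348),(366,395),(612,370),(495,348)],.02)
print('slim');P([(103,112),(277,127),(272,200),(99,185)],.036)
d=(L[1]+L[2]-L[0]-L[3]); print('lane dir',np.degrees(np.arctan2(*d[::-1])))
d=L[0]-L[3]+L[1]-L[2]; print('x dir',np.degrees(np.arctan2(*d[::-1])))
d=C[0]-C[3]+C[1]-C[2]; print('carton wide dir',np.degrees(np.arctan2(*d[::-1])))
d=L[1]+L[2]-L[0]-L[3];d/=np.linalg.norm(d); print('station', L.mean(0)-d*.1445)
print(rot(ctrl.get_state()['tool_rot']).round(3))
E
```

```text
lane
[[0.6339, -0.0007], [0.6077, -0.2211], [0.4351, -0.1998], [0.4619, 0.0199]] c [ 0.5346 -0.1004]
carton
[[0.6095, 0.0708], [0.6064, 0.0182], [0.5043, 0.0198], [0.5065, 0.0747]] c [0.5567 0.0459]
foot
[[0.6166, 0.0185], [0.5052, 0.0213]] c [0.5609 0.0199]
block
[[0.5954, -0.2212], [0.4467, -0.2038]] c [ 0.5211 -0.2125]
narrowblock
[[0.6575, 0.2901], [0.5078, 0.3053]] c [0.5826 0.2977]
bowl
[[0.4204, 0.2745], [0.4194, 0.1655], [0.4695, 0.2199], [0.3632, 0.219]] c [0.4181 0.2197]
brush
[[0.4203, 0.046], [0.3842, 0.0462], [0.4007, -0.1436], [0.419, -0.0537]] c [ 0.406  -0.0263]
slim
[[0.6057, 0.2504], [0.5915, 0.1132], [0.5347, 0.1168], [0.5484, 0.2526]] c [0.5701 0.1833]
lane dir -96.87692933644138
x dir -6.934723679812237
carton wide dir -1.5483439973223525
station [0.55194695 0.0430176 ]
[[ 0.915  0.403 -0.001]
 [ 0.403 -0.915  0.002]
 [-0.    -0.002 -1.   ]]
```

```bash
cat >> h.py <<'E'
def plan(p,yaw,n):
    "rows from the present pose to TCP p, tool down, tool y at world angle yaw, n rows"
    s=ctrl.get_state(); T=rot(s['tool_rot']); q=np.array(s['position'])
    c,k=np.cos(yaw),np.sin(yaw); G=np.array([[-k,c,0],[c,k,0],[0,0,-1.]])
    w=R.from_matrix(T.T@G).as_rotvec()/n
    for i in range(n):
        A=T@R.from_rotvec(w*i).as_matrix(); print((A.T@((np.array(p)-q)/n)*100).round(2),w.round(3))
E
python3 -c "
from h import *
plan([.557,.115,.25],-.027,15)
for n,u,v,z in(('mug',330,243,.09),('soft',243,215,.19),('jar',409,243,.1)): print(n,px('top',u*.64,v*.64,z))"
```

```text
[ 3.71 -3.54 -0.18] [-0.    -0.    -0.075]
[ 3.96 -3.25 -0.18] [-0.    -0.    -0.075]
[ 4.2  -2.94 -0.18] [-0.    -0.    -0.075]
[ 4.41 -2.62 -0.19] [-0.    -0.    -0.075]
[ 4.59 -2.28 -0.19] [-0.    -0.    -0.075]
[ 4.75 -1.93 -0.19] [-0.    -0.    -0.075]
[ 4.88 -1.56 -0.19] [-0.    -0.    -0.075]
[ 4.98 -1.19 -0.19] [-0.    -0.    -0.075]
[ 5.06 -0.81 -0.19] [-0.    -0.    -0.075]
[ 5.1  -0.43 -0.19] [-0.    -0.    -0.075]
[ 5.12 -0.05 -0.19] [-0.    -0.    -0.075]
[ 5.11  0.34 -0.19] [-0.    -0.    -0.075]
[ 5.07  0.72 -0.19] [-0.    -0.    -0.075]
[ 5.    1.1  -0.19] [-0.    -0.    -0.075]
[ 4.91  1.48 -0.19] [-0.    -0.    -0.075]
mug [0.70691248 0.00694871 0.09      ]
soft [0.73966042 0.15618673 0.19      ]
jar [ 0.70183514 -0.14561387  0.1       ]
```

Call:
jog_arm(rows="3.7 -3.5 -0.5 0 0 -0.075 -0.5; 4.0 -3.2 -0.5 0 0 -0.075 -0.5; 4.2 -2.9 -0.5 0 0 -0.075 -0.5; 4.4 -2.6 -0.5 0 0 -0.075 -0.5; 4.6 -2.3 -0.5 0 0 -0.075 -0.5")

```text
time: 0.72
position: [0.3617, -0.3575, 0.2474]
tool_rot: [-2.898, -1.212, 0.0]
ft_force: [1.3, 0.5, -0.2]
grip_width: 0.753
grip_force: 0.0
```

Call:
jog_arm(rows="4.7 -1.9 -0.2 0 0 -0.075 -0.5; 4.9 -1.6 0 0 0 -0.075 -0.5; 5.0 -1.2 0 0 0 -0.075 -0.5; 5.1 -0.8 0 0 0 -0.075 -0.5; 5.1 -0.4 0 0 0 -0.075 -0.5")

```text
time: 1.35
position: [0.4607, -0.1212, 0.2493]
tool_rot: [2.622, 1.731, -0.001]
ft_force: [0.7, -0.8, -0.3]
grip_width: 0.747
grip_force: 0.0
```

Call:
jog_arm(rows="5.1 0 0 0 0 -0.075 -0.5; 5.1 0.3 0 0 0 -0.075 -0.5; 5.1 0.7 0 0 0 -0.075 -0.5; 5.0 1.1 0 0 0 -0.075 -0.5; 4.9 1.5 0 0 0 -0.075 -0.5")

```text
time: 1.98
position: [0.56, 0.1144, 0.2493]
tool_rot: [2.253, 2.189, -0.001]
ft_force: [1.1, -0.4, 0.1]
grip_width: 0.751
grip_force: 0.0
```

```bash
python3 -c "
from h import *
plan([.557,.115,.14],-.027,3); s=ctrl.get_state(); print(s['position'],s['grip_width'],s['ft_force'],s['time'])"
```

```text
[ 0.02 -0.1   3.64] [-0.     0.    -0.001]
[ 0.02 -0.1   3.64] [-0.     0.    -0.001]
[ 0.02 -0.1   3.64] [-0.     0.    -0.001]
[0.55999342 0.11444404 0.24929211] 0.7513578696885652 [ 1.07108328 -0.35927519  0.12191677] 1.975
```

Call:
jog_arm(rows="0 -0.1 3.6 0 0 0 -0.5; 0 -0.1 3.6 0 0 0 -0.5; 0 -0.1 3.6 0 0 0 -0.5; -0.5 0 0 0 0 0 -0.5; -0.5 0 0 0 0 0 -0.5")

```text
time: 2.6
position: [0.5571, 0.103, 0.1427]
tool_rot: [2.255, 2.186, 0.002]
ft_force: [1.0, -0.2, 0.1]
grip_width: 0.748
grip_force: 0.0
```

Call:
jog_arm(rows="-0.4 0 0 0 0 0 -0.5; -0.4 0 0 0 0 0 -0.5; -0.4 0 0 0 0 0 -0.5; -0.4 0 0 0 0 0 -0.5; -0.4 0 0 0 0 0 -0.5")

```text
time: 3.22
position: [0.5558, 0.0835, 0.1417]
tool_rot: [-2.255, -2.187, -0.001]
ft_force: [-0.3, 0.1, 1.2]
grip_width: 0.752
grip_force: 0.5
```

Call:
jog_arm(rows="-0.4 0 0 0 0 0 -0.5; -0.4 0 0 0 0 0 -0.5; -0.4 0 0 0 0 0 -0.5; -0.4 0 0 0 0 0 -0.5; -0.4 0 0 0 0 0 -0.5")

```text
time: 3.85
position: [0.5551, 0.063, 0.1415]
tool_rot: [2.256, 2.187, -0.0]
ft_force: [-0.8, 0.7, -0.2]
grip_width: 0.75
grip_force: 0.3
```

```bash
python3 -c "
from h import *
snap('side','s2.png')
a=cv2.imread('pics/s2.png')[130:330,160:420]
cv2.imwrite('pics/s2c.png',cv2.resize(a,(780,600)))"
```

```text
(no output)
```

View pics/s2c.png

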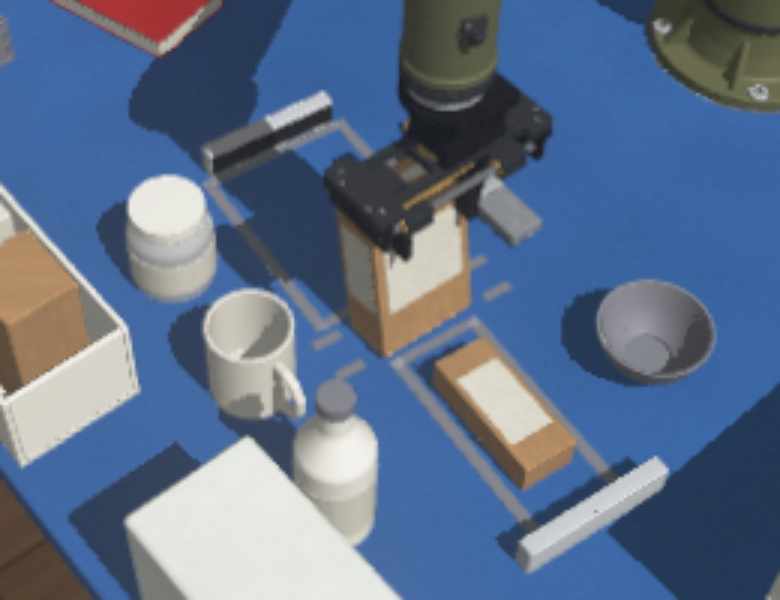

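The fingers are against the carton's back face. Its near bottom corner is at crop (387,353) and it's starting to lean. I'll keep pushing.

Call:
jog_arm(rows="-0.4 0 0 0 0 0 -0.5; -0.4 0 0 0 0 0 -0.5; -0.4 0 0 0 0 0 -0.5; -0.4 0 0 0 0 0 -0.5; -0.4 0 0 0 0 0 -0.5")

```text
time: 4.53
position: [0.5545, 0.0429, 0.1415]
tool_rot: [2.256, 2.187, -0.0]
ft_force: [0.6, -0.7, -1.0]
grip_width: 0.751
grip_force: 0.0
```

Call:
jog_arm(rows="-0.4 0 0 0 0 0 -0.5; -0.4 0 0 0 0 0 -0.5; -0.4 0 0 0 0 0 -0.5; -0.3 0 0 0 0 0 -0.5; 0 0 0 0 0 0 -0.5")

```text
time: 5.15
position: [0.554, 0.028, 0.1415]
tool_rot: [2.256, 2.186, -0.0]
ft_force: [-0.1, -0.4, -0.1]
grip_width: 0.749
grip_force: 0.0
```

```bash
python3 -c "
from h import *
snap('side','s3.png')
a=cv2.imread('pics/s3.png')[130:330,160:420]
cv2.imwrite('pics/s3c.png',cv2.resize(a,(780,600)))"
```

```text
(no output)
```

View pics/s3c.png

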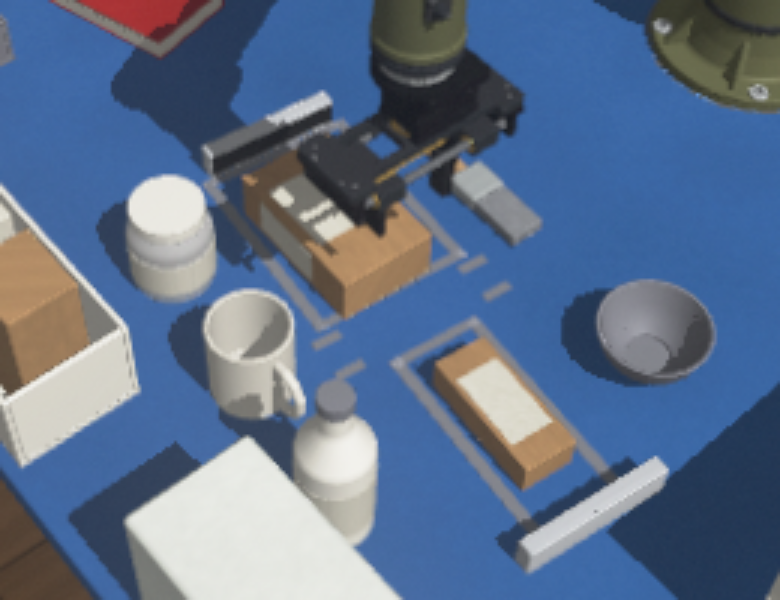

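The carton lies in the wide lane. Its near-end corners are at crop (345,283) and (431,238) on top, with (346,316) at the bottom. Its far-left top corner is at (245,180). I'll measure it from these.

```bash
python3 -c "
from h import *
f=lambda u,v,z:px('side',160+(u+.5)/3-.5,130+(v+.5)/3-.5,z)[:2]
a=f(345,283,.055);b=f(431,238,.055);c=f(346,316,0);d=f(245,180,.055);e=f(431,265,0)
for q in(a,b,c,d,e):print(q.round(4))
g=b-a if b[0]>a[0] else a-b; print('end angle',np.degrees(np.arctan2(g[1],g[0])),np.linalg.norm(g),np.linalg.norm(d-a))
# lane corners check
for u,v in((321,330),(466,257),(209,184),(342,122)):print('lane',f(u,v,0).round(4))
plan([.562,.07,.15],-.121,2)"
```

```text
[0.6061 0.0078]
[0.5086 0.0187]
[0.6031 0.0064]
[ 0.5991 -0.1531]
[0.4988 0.0122]
end angle -6.369079330706526 0.0981433381645969 0.1609936505736805
lane [0.632  0.0039]
lane [0.4654 0.0269]
lane [ 0.6028 -0.2134]
lane [ 0.4396 -0.1937]
[ 2.1   0.33 -0.42] [-0.     0.     0.045]
[ 2.11  0.24 -0.42] [-0.     0.     0.045]
```

```bash
python3 -c "
from h import *
plan([.555,.063,.14],-.121,1)"
```

```text
[ 3.47 -0.01  0.15] [-0.    0.    0.09]
```

Call:
jog_arm(rows="1.8 0.1 0 0 0 0.05 -0.5; 1.7 -0.1 0 0 0 0.045 -0.5; 0 0 3.7 0 0 0 -0.5; 0 0 3.7 0 0 0 -0.5; 0 0 3.7 0 0 0 -0.5")

```text
time: 5.82
position: [0.5561, 0.0635, 0.0296]
tool_rot: [2.356, 2.077, 0.001]
ft_force: [0.1, -0.1, 0.3]
grip_width: 0.748
grip_force: 0.0
```

Call:
jog_arm(rows="0 0 0 0 0 0 -0.5")

```text
time: 5.95
position: [0.5533, 0.0633, 0.028]
tool_rot: [-2.353, -2.075, 0.007]
ft_force: [1.1, -0.7, 0.7]
grip_width: 0.751
grip_force: 0.0
```

```bash
python3 -c "
from h import *
plan([.543,-.033,.03],-.121,1)"
```

```text
[-9.68  0.18 -0.2 ] [-0.006  0.001 -0.004]
```

Call:
jog_arm(rows="-0.8 0 -0.1 0 0 0 -0.5; -0.8 0 0 0 0 0 -0.5; -0.8 0 0 0 0 0 -0.5; -0.6 0 0 0 0 0 -0.5; -0.5 0 0 0 0 0 -0.5")

```text
time: 6.58
position: [0.5516, 0.028, 0.0318]
tool_rot: [2.357, 2.076, 0.0]
ft_force: [-0.4, -0.7, -0.0]
grip_width: 0.746
grip_force: 0.0
```

Call:
jog_arm(rows="-0.5 0 0 0 0 0 -0.5; -0.5 0 0 0 0 0 -0.5; -0.5 0 0 0 0 0 -0.5; -0.5 0 0 0 0 0 -0.5; -0.5 0 0 0 0 0 -0.5")

```text
time: 7.2
position: [0.5485, 0.0037, 0.0316]
tool_rot: [2.357, 2.077, 0.0]
ft_force: [0.1, 1.5, 1.0]
grip_width: 0.747
grip_force: 1.0
```

Call:
jog_arm(rows="-0.5 0 0 0 0 0 -0.5; -0.5 0 0 0 0 0 -0.5; -0.4 0 0 0 0 0 -0.5; -0.4 0 0 0 0 0 -0.5; -0.3 0 0 0 0 0 -0.5")

```text
time: 7.82
position: [0.5458, -0.0172, 0.0316]
tool_rot: [-2.357, -2.077, -0.0]
ft_force: [1.1, 2.3, 1.1]
grip_width: 0.755
grip_force: 1.4
```

Expected end is at y ≈ −0.033, so I'll take small steps and watch the force.

Call:
jog_arm(rows="-0.3 0 0 0 0 0 -0.5; -0.3 0 0 0 0 0 -0.5; -0.3 0 0 0 0 0 -0.5; -0.2 0 0 0 0 0 -0.5")

```text
time: 8.32
position: [0.5444, -0.0281, 0.0316]
tool_rot: [2.357, 2.077, 0.0]
ft_force: [0.4, 2.5, 1.9]
grip_width: 0.755
grip_force: 1.5
```

Call:
jog_arm(rows="-0.15 0 0 0 0 0 -0.5; -0.15 0 0 0 0 0 -0.5")

```text
time: 8.57
position: [0.5441, -0.0305, 0.0316]
tool_rot: [-2.357, -2.077, -0.001]
ft_force: [0.5, 4.9, 2.6]
grip_width: 0.751
grip_force: 2.5
```

```bash
python3 -c "
from h import *
snap('top','t4.png')
a=cv2.imread('pics/t4.png')[165:265,180:310]
cv2.imwrite('pics/t4c.png',cv2.resize(a,(780,600),interpolation=cv2.INTER_CUBIC))"
```

```text
(no output)
```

View pics/t4c.png

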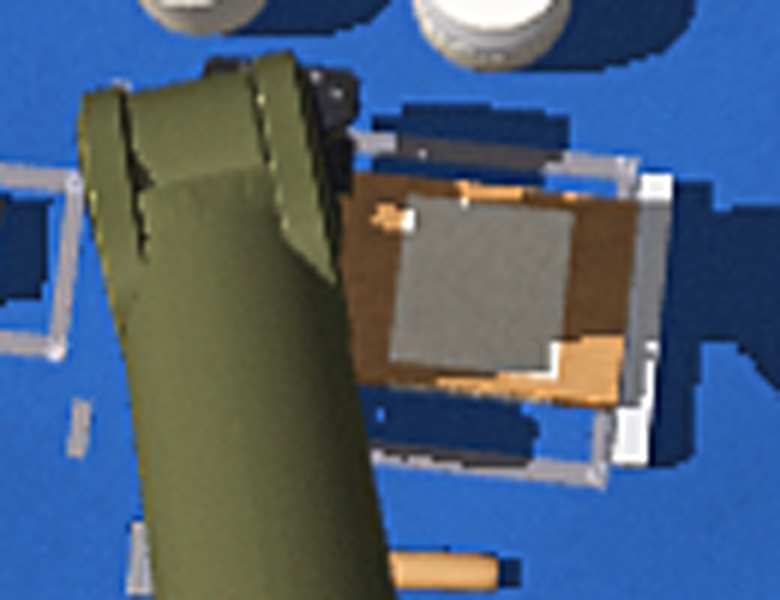

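The carton's far end (638,200 to 615,405) lies along the block, parallel to it, and the force has started to climb. I'll press a bit more to seat it.

Call:
jog_arm(rows="-0.15 0 0 0 0 0 -0.5; -0.15 0 0 0 0 0 -0.5; 0 0 0 0 0 0 -0.5")

```text
time: 9.0
position: [0.5437, -0.0306, 0.0316]
tool_rot: [-2.353, -2.078, -0.004]
ft_force: [-0.1, 9.6, 2.7]
grip_width: 0.75
grip_force: 4.4
```

Blocked: the tool stopped while the force doubled, so the carton is against the stop. I'll back off and check.

Call:
jog_arm(rows="0.6 0 0 0 0 0 -0.5; 2.0 0 0 0 0 0 -0.5; 1.5 0 0 0 0 0 -0.5; 0 0 -5 0 0 0 -0.5; 0 0 -6 0 0 0 -0.5")

```text
time: 9.62
position: [0.5474, 0.0063, 0.1413]
tool_rot: [-2.355, -2.076, 0.005]
ft_force: [1.1, -0.3, 0.4]
grip_width: 0.75
grip_force: 0.0
```

Call:
jog_arm(rows="5 0 -5 0 0 0 -0.5; 5 0 0 0 0 0 -0.5; 0 0 0 0 0 0 -0.5")

```text
time: 10.0
position: [0.5603, 0.1052, 0.1866]
tool_rot: [-2.349, -2.086, -0.003]
ft_force: [-0.5, -0.7, -1.2]
grip_width: 0.746
grip_force: 0.0
```

```bash
python3 -c "
from h import *
snap('top','t5.png'); 
a=cv2.imread('pics/t5.png')[165:265,180:310]
cv2.imwrite('pics/t5c.png',cv2.resize(a,(780,600),interpolation=cv2.INTER_CUBIC))"
```

```text
(no output)
```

View pics/t5c.png

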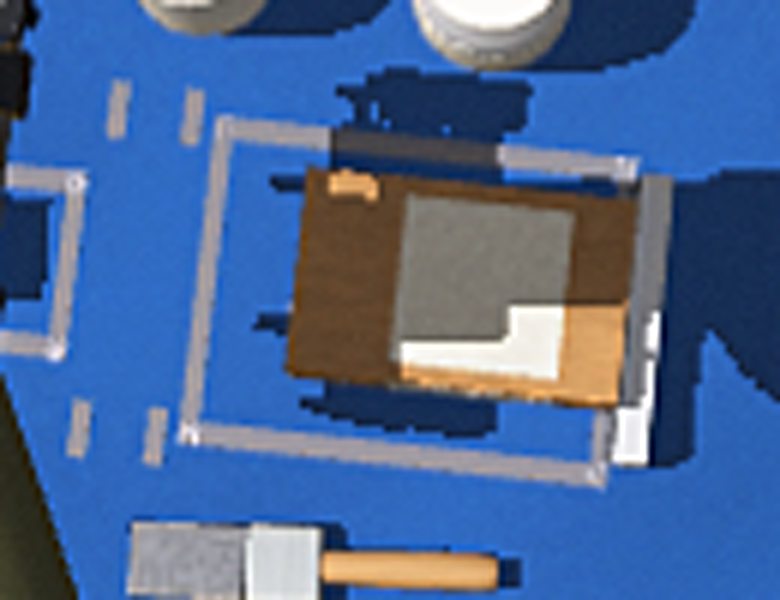

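The carton lies flush and square to the block. Its corners are (308,170), (638,200), (617,405) and (290,375), well inside the side lines, and the arm is clear of it.

```bash
python3 -c "
from h import *
C=np.array([px('top',180+(x+.5)/6-.5,165+(y+.5)/6-.5,.055)[:2] for x,y in((308,170),(638,200),(617,405),(290,375))])
c=C.mean(0)-[.552,.043]; d=np.array([-.1197,-.9928]); print('y',c@d,'x',c@[.9928,-.1197]); v=C[1]+C[2]-C[0]-C[3]; print(np.degrees(np.arctan2(v[1],v[0])))
if abs(c@[.9928,-.1197])<.02 and c@d>.16: print(ticket.close_job())"
```

```text
y 0.17154223694543733 x 0.004189492187394346
-96.18723371622009
the job is handed in; nothing more can be done
None
```

The carton was tipped into the wide lane and pushed flush against its stop block, then the job was handed in. My last camera measurement put it about 4 mm off the lane's middle line and about 0.01 rad from square; no verdict came back.

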